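Shake test of sealed filters

ROBOT

A 6-joint arm with a two-finger parallel gripper is mounted at the origin on a cart in front of the work surface, level with it; the furniture and walls round the work are solid. World frame = base frame: x ahead of the robot, y to its left, z up, the work surface at z = 0. Lengths are in m, angles in rad, forces in N, time in s.
With the tool pointing down it reaches from about 0.25 to 0.775 m from the base axis. Payload 4 kg.
Tool frame: the origin (TCP) lies at the very end of the fingers, on their centre line; the grasp point (between the pads) lies 19 mm behind it; z points along the fingers, y is the line along which they close (so a half turn about z gives the same grasp; the last joint's range is limited). The gripper opens to 94 mm and grips with 3 to 60 N. Pads are 16 mm wide; open, the fingers measure 119 mm over their backs; the gripper's body (75 mm by 177 mm) begins 78 mm behind the grasp point.
Start: joints at [1.017, 0.087, 1.371, -0, 1.684, -0.103], TCP at [0.24, 0.495, 0.206] pointing down, gripper open.
Joint ranges: [-3.1, 3.1], [-0.76, 2.03], [0.27, 2.55], [-1.08, 4.22], [0.17, 2.65], [-2.57, 2.57]. Speed limits (rad/s): [2.79, 2.79, 3.14, 3.14, 3.14, 3.14].

INTERFACE

Orientations are given as [roll, pitch, yaw] about the fixed x, y, z axes, in that order (R = Rz(yaw) Ry(pitch) Rx(roll)).
In Python, from bench import robot gives the robot as it stands. The module is installed in compiled form; this text tells all that it offers.
- The arm moves only by the tool move_arm, never from a script. Its argument "deltas" is one flat list of numbers, 7 for each row, row after row: the turn, a rotation vector about the tool's x, y, z in rad, then the shift along the tool's x, y, z in cm, then the closure, from -1 (fully open) to 1 (shut). A call has 1 to 8 rows; each row is the pose to reach, as a shift and turn from the pose commanded when the call began, along the tool's axes at that moment; what a row does not reach only later rows make up. A row lasts 1/10 s, in which the tool goes at most 50 mm and 8.59 degrees, less where a joint would pass 70% of its speed; a pose out of reach is approached as far as the arm can. A call with a gripper value outside its range is refused whole. The fingers move at their own pace and stop on an object; the grip force is fixed at half the most. Time passes only in rows, so rows that repeat a pose let the fingers close. It gives the time, the measured TCP pose, the force, the opening and the grip force at its end, in the units of the state.
- robot.get_obs(): the state, without advancing time (a new reading comes with each control period).
- robot.snapshot(name): name is "scene" or "side" or "wrist"; returns a dict with "image" (384x512x3 uint8, red, green, blue), "depth" (384x512 float32, m along the optical axis (not along the pixel's ray), 0 where there is no reading), "fov_y" (degrees; the focal length in pixels is half the picture's height over the tangent of half this angle, whatever the lens; pixels are square), "cx", "cy" (the principal point, pixels), "D" ([k1, k2, p1, p2, k3] as OpenCV has them; the pictures are not rectified), "origin" and "orientation" of the camera in the world; the wrist camera has in their place "T_tool_cam" (4x4, takes a point from camera to tool coordinates, whose origin is the TCP and whose axes are the flange's). Camera axes: x right, y up, looking along -z (the intrinsics and any distortion apply to the point x, -y, -z); pixel columns grow to the right and rows downward; lengths in m; the calibration is good to about 2 mm. A picture is of the moment at which its call begins: read the wrist's pose just before it.
- robot.close_job(): hands the job in; it is judged then, once.
The state is a dict: "time": time; "joint_positions": joint angles; "qvel": joint speeds; "joint_torque": joint torques, N m; "tool_pos": TCP position; "ee_rot": TCP orientation; "wrist_force": force on the tool from outside, world axes, zero at the start; "wrist_torque": the same for the moment, N m; "width": finger opening in m; "finger_force": force on a finger pad.
Only numpy, scipy, OpenCV 4.12 (cv2) and the standard library are available. Lean on these libraries where they do the work, as an engineer would, in place of code of your own. Each camera call takes 0.05 s, during which the arm holds its last target. There are 200 camera calls.

TASK

One of the three sealed metal filters lying in front of the analyser has come back with a heavy part loose inside. They look alike, so lift them and shake them to and fro along their length to find the one that rattles; shake that one briskly several times each way, so that the part knocks at both ends, even if it is the last one left. Stack the two sound filters squarely on top of the passed filter on the green mat, long edges in line, setting them down rather than dropping them, and leave the tools and parts around alone. Finish with the rattling filter still in the gripper, held up level with its lid upward, well clear of the bench (at least a hand's width, 10 cm) in front of the analyser's front panel, ready to be cabled; do not put it down or let go.

Things in the scene. Friction and masses are not known exactly. Their poses are not given: they have to be found in the camera images.
- filter_1: One of three sealed grey aluminium filters: box 130 (x) x 62 (y) x 42 (z) mm, flat faces, fixed lid with a white plate, small brass socket on each end standing out 11 mm, 19 mm up. Origin: centre of the underside; x along the length, z up. Loose on the bench, lid up. Grip across the 62 mm. 0.47 to 0.65 kg; weight does not tell which is sound.
- filter_2: Like filter_1. In any one of the three a 0.2 kg brass slug is loose: it can slide 30 mm either way from the middle along x. It slides if the filter is tilted by over about 8 degrees, or starts or stops faster than about 1.2 m/s2 along x, and knocks at the end. After a brisk 7 cm stroke along x it has run to the leading end and stays there.
- filter_3: Like filter_1. How a loose slug feels: strokes one way and the other along x, or tilts and back to level, shift the wrist moment about the filter's y axis by about 0.11 N m to and fro (read it level, 0.25 s after the stop: the arm must settle); it is higher after a stroke to +x than to -x. A sound filter shifts it by under 0.03 N m.
- passed_filter: The filter that has passed already, lying loose on the green mat: same size and shape as the three, with a round green dot, 16 mm across, on the lid near one end. Origin: centre of its underside; x along its length, z up. The first sound filter goes on its lid (42 mm above its origin), the second on that one (84 mm).
- pass_mat: Thin green mat, fixed to the bench, 190 x 110 x 2 mm, x along its length. Origin: centre of its underside. To the right of the test fixture.
- analyser_front (a point): Middle of the front panel of the big beige analyser with the screen, 80 mm above the bench. The panel faces the robot (-x) and is about 0.42 m wide (y) and 0.16 m high; handles stand out 60 mm at its left and right edges. Hold the filter with its origin 0 to 0.25 m before this point (-x), within 0.17 m left or right.
- test_fixture: White test fixture with its lid standing open, fixed, between the three filters and the green mat. Origin: middle of its foot on the bench. With its lid it fills about 210 mm in x and 230 mm in y and is 215 mm high: carry filters across it with their undersides at least 0.25 m above the bench, or go round.
- torque_wrench: Small torque wrench with a blue handle, 169 mm long, behind the fixture. Leave alone. Origin: centre of its underside.
- spanner: Small steel spanner, 153 mm long, at the front edge. Leave alone. Origin: centre of its underside.
- marker: Black and white marker pen, 135 mm long, right of the green mat. Leave alone. Origin: centre of its underside.
- driver_blue: Screwdriver with a blue handle, 242 mm long, at the front edge before the green mat. Leave alone. Origin: centre of its underside.
- coax_part_3: Small brass coax adapter, 34 mm long, at the front edge. Leave alone. Origin: centre of its underside.

How it is judged:
By the outcome, as a careful person would: the job done as asked, in the order asked, and still so for the second after the job is handed in, while the arm keeps its last pose, push and grip.
It also fails if it takes over 72 s, if anything falls off the work surface, if the arm or the gripper's body presses on something with over 40 N, if the wrist force passes 120 N, or if a joint passes its speed limit or range.

## Working session

There is one attempt and no reset: what is moved stays moved. The work goes in short steps, Python scripts to look and compute and a tool call to move; the robot and the scene stay as the last step left them, time stands still between calls to the robot, and variables do not carry over. Pictures are saved under pics/ and viewed, at most 10 in all, crops included, and the job is handed in when it is done.

Besides the shell and the picture viewer there is one more tool, called after ">>>" as name(argument=value, ...) on one line, values as JSON. move_arm: Moves the arm, as the interface text tells. Its arguments: {"type":"object","properties":{"deltas":{"type":"array","items":{"type":"number"}}},"required":["deltas"]}

```bash
mkdir -p pics; cat > h.py <<'E'
import numpy as np, cv2
from scipy.spatial.transform import Rotation as R
from bench import robot
def snap(n):
    o=robot.get_obs(); s=robot.snapshot(n)
    if n=="wrist":
        T=np.eye(4);T[:3,:3]=R.from_euler('xyz',o['ee_rot']).as_matrix();T[:3,3]=o['tool_pos'];T=T@np.array(s['T_tool_cam'])
    else:
        T=np.eye(4);q=np.array(s['orientation']);T[:3,3]=s['origin']
        T[:3,:3]=q if q.shape==(3,3) else (R.from_euler('xyz',q).as_matrix() if q.size==3 else R.from_quat(q).as_matrix())
    s['T']=T; return s
def cloud(s):
    im=s['image'];h,w=im.shape[:2];f=h/2/np.tan(np.radians(s['fov_y'])/2)
    K=np.array([[f,0,s['cx']],[0,f,s['cy']],[0,0,1.]])
    u,v=np.meshgrid(np.arange(w),np.arange(h))
    p=cv2.undistortPoints(np.stack([u,v],-1).reshape(-1,1,2).astype(np.float64),K,np.array(s['D'],float)).reshape(h,w,2)
    d=s['depth'];P=np.stack([p[...,0]*d,-p[...,1]*d,-d],-1)
    P=P@s['T'][:3,:3].T+s['T'][:3,3]; P[d==0]=np.nan
    return P
def save(s,name): cv2.imwrite('pics/'+name,s['image'][...,::-1])
E
cat > a.py <<'E'
from h import *
for n in ["scene","side","wrist"]:
    s=snap(n);save(s,n+'0.png');np.save(n+'0.npy',cloud(s)); print(n,s['T'].round(3).tolist(),s['fov_y'],s['D'])
o=robot.get_obs();print(o)
E
python3 a.py; python3 -c "
import cv2,numpy as np
cv2.imwrite('pics/ab.png',np.vstack([cv2.imread('pics/scene0.png')]))"
```

```text
scene [[0.82, 0.332, -0.466, -0.124], [-0.572, 0.497, -0.652, -0.941], [0.015, 0.802, 0.597, 0.89], [0.0, 0.0, 0.0, 1.0]] 50.85326935056192 [-0.0299658  0.         0.         0.         0.       ]
side [[-0.951, 0.168, -0.258, 0.122], [-0.307, -0.571, 0.761, 1.046], [-0.019, 0.804, 0.595, 0.95], [0.0, 0.0, 0.0, 1.0]] 54.135850012206674 [-0.09362455  0.          0.          0.          0.        ]
wrist [[0.435, -0.871, -0.228, 0.171], [0.901, 0.42, 0.112, 0.526], [-0.002, -0.254, 0.967, 0.383], [0.0, 0.0, 0.0, 1.0]] 71.47108669172805 [-0.00749864  0.          0.          0.          0.        ]
{'time': 0.15, 'joint_positions': array([ 1.01689706e+00,  8.78001998e-02,  1.37186336e+00, -1.48570273e-05,
        1.68360433e+00, -1.03106480e-01]), 'qvel': array([ 0.00064485, -0.00337335, -0.00500271, -0.00068263,  0.0011806 ,
        0.00018692]), 'joint_torque': array([ 1.81789477e-03, -3.40644157e+01, -3.02792931e+01,  7.18398322e-02,
        3.05367645e-02, -1.27410603e-04]), 'tool_pos': array([0.23941926, 0.4947004 , 0.20458706]), 'ee_rot': array([-3.13992479e+00, -1.57735619e-04,  2.69079807e+00]), 'wrist_force': array([ 0.27896568,  0.08420035, -0.31893674]), 'wrist_torque': array([0.02212345, 0.05287523, 0.03590063]), 'finger_force': 0.0, 'width': 0.09367658734484216}
```

View pics/scene0.png

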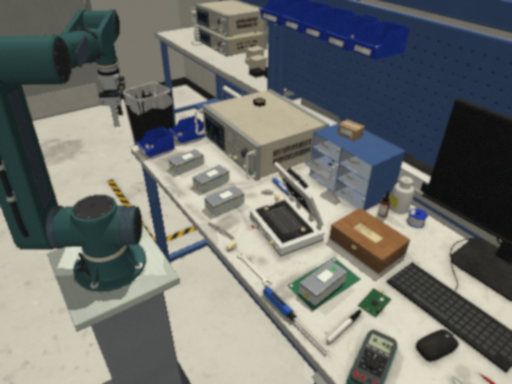

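View pics/side0.png

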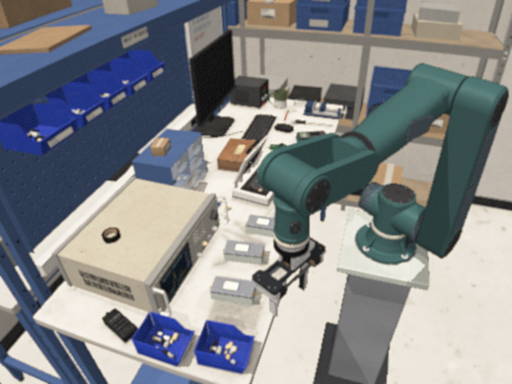

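The scene picture shows the three filters at about (185,162), (211,178) and (224,200), the passed one on the mat at (323,280), and the fixture at (287,225). The side picture shows the filters at (234,290), (244,252) and (262,223). Next I fit the lids in the depth clouds.

```bash
cat > b.py <<'E'
from h import *
def fit(P,c,zl,zh,lab):
    m=(P[...,2]>zl)&(P[...,2]<zh)&(np.hypot(P[...,0]-c[0],P[...,1]-c[1])<0.09)
    q=P[m]; 
    if len(q)<30: print(lab,'few');return
    n,l,st,_=cv2.connectedComponentsWithStats(m.astype(np.uint8)); k=1+np.argmax(st[1:,4]); q=P[l==k]
    r=cv2.minAreaRect((q[:,:2]*1000).astype(np.float32)); print(lab,np.round(r[0],1),np.round(r[1],1),round(r[2],1),'z',np.median(q[:,2]).round(4),len(q))
if __name__=="__main__":
    P=np.load('scene0.npy');S=np.load('side0.npy')
    for (u,v) in [(185,158),(211,174),(224,196),(323,277)]:
        c=np.nanmedian(P[v-2:v+3,u-2:u+3].reshape(-1,3),0);print(c.round(3))
        for X,n in((P,'scene'),(S,'side')): fit(X,c,c[2]-.007,c[2]+.007,n)
    for n,u,v in [('an',255,100),('panel',225,140),('hL',199,122),('hR',249,160),('fix',287,225)]: print(n,P[v,u].round(3))
    # panel: front face points
    m=(P[...,2]>.03)&(P[...,2]<.15)&(P[...,0]>.4)&(P[...,1]>.05);q=P[m]
    print(np.percentile(q,[1,10,50,90,99],axis=0).round(3))
    # tall stuff
    m=(S[...,2]>.03)&(S[...,2]<.15)&(S[...,0]>.5)&(S[...,0]<.85);q=S[m];print(np.percentile(q,[1,10,50,90,99],axis=0).round(3))
    f=(P[...,2]>.06)&(P[...,2]<.3)&(P[...,1]<.05)&(P[...,1]>-.3)&(P[...,0]>.3)&(P[...,0]<.68);print('fix',np.percentile(P[f],[1,50,99],axis=0).round(3))
E
python3 b.py
```

```text
[0.431 0.359 0.044]
scene [438.2 369.5] [133.6  70.2] 8.7 z 0.0425 295
side [440.2 371.9] [132.   66.8] 7.3 z 0.044 744
[0.462 0.203 0.043]
scene [463.8 207.8] [130.1  69.9] 8.7 z 0.0426 352
side [461.6 208.3] [130.4  68. ] 9.4 z 0.0428 550
[0.431 0.054 0.043]
scene [435.2  60.9] [131.3  70.9] 1.7 z 0.0426 445
side [445.1  62.7] [105.3  69.9] 2.7 z 0.0431 353
[ 0.465 -0.423  0.044]
scene [ 467.2 -422.7] [133.2  64.5] 6.9 z 0.0443 853
side few
an [0.806 0.413 0.182]
panel [0.592 0.313 0.097]
hL [0.621 0.596 0.052]
hR [0.596 0.145 0.088]
fix [ 0.513 -0.198  0.051]
[[0.404 0.067 0.031]
 [0.455 0.102 0.038]
 [0.674 0.498 0.071]
 [1.377 3.249 0.131]
 [1.794 3.315 0.148]]
[[ 0.507 -1.711  0.031]
 [ 0.563 -1.03   0.037]
 [ 0.641  0.233  0.072]
 [ 0.809  0.559  0.138]
 [ 0.845  0.641  0.149]]
fix [[ 0.411 -0.296  0.06 ]
 [ 0.552 -0.204  0.151]
 [ 0.665 -0.079  0.214]]
```

View pics/wrist0.png

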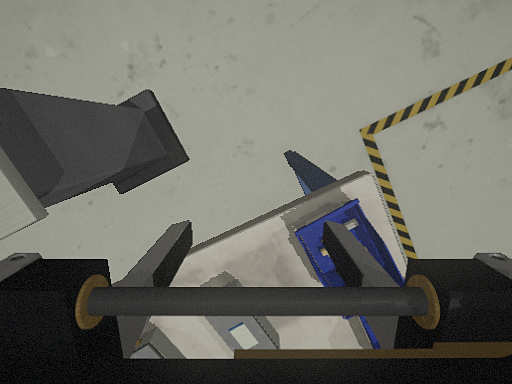

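```bash
cat > go.py <<'E'
# usage: go.py x y z yawdeg : turn (rotvec, tool axes) and shift (cm, tool axes) from the measured pose
from h import *
import sys
def delta(x,y,z,yaw,o=None):
    o=o or robot.get_obs();Rm=R.from_euler('xyz',o['ee_rot'])
    t=(Rm.inv()*R.from_euler('xyz',[np.pi,0,np.radians(yaw)])).as_rotvec()
    s=Rm.inv().apply(np.array([x,y,z])-o['tool_pos'])*100
    return t.round(3),s.round(2),int(np.ceil(max(np.linalg.norm(t)/.149,np.linalg.norm(s)/5)))
if __name__=="__main__": print(*delta(*map(float,sys.argv[1:5])))
E
python3 go.py .439 .371 .16 188
```

```text
[-0.002 -0.001 -0.59 ] [-23.35  -2.43   4.46] 5
```

>>> move_arm(deltas=[0,0,-0.12,-4.7,-0.5,0.9,-1,0,0,-0.24,-9.4,-1.0,1.8,-1,0,0,-0.36,-14.1,-1.5,2.7,-1,0,0,-0.48,-18.8,-2.0,3.6,-1,-0.002,0,-0.59,-23.35,-2.43,4.46,-1,-0.002,0,-0.59,-23.35,-2.43,4.46,-1,-0.002,0,-0.59,-23.35,-2.43,4.46,-1])

```text
time: 0.85
tool_pos: [0.4395, 0.3706, 0.16]
ee_rot: [3.14, -0.001, -3.006]
wrist_force: [-0.6, 0.4, 0.3]
width: 0.0941
finger_force: 0.0
```

```bash
cat > look.py <<'E'
from h import *; from b import fit; import sys
from go import delta
x,y,zl,zh=map(float,sys.argv[1:5])
s=snap('wrist');P=cloud(s);save(s,sys.argv[5]);np.save('w.npy',P)
fit(P,(x,y),zl,zh,'wrist');o=robot.get_obs();print(o['time'],o['tool_pos'].round(4),o['ee_rot'].round(3),o['joint_positions'].round(2))
E
python3 look.py .439 .371 .036 .05 w1.png
```

```text
wrist [437.1 370.9] [130.   61.9] 6.6 z 0.0414 5910
0.9 [0.4389 0.3715 0.1606] [ 3.139e+00 -1.000e-03 -3.004e+00] [ 0.6   0.15  1.38  0.    1.6  -1.11]
```

View pics/w1.png

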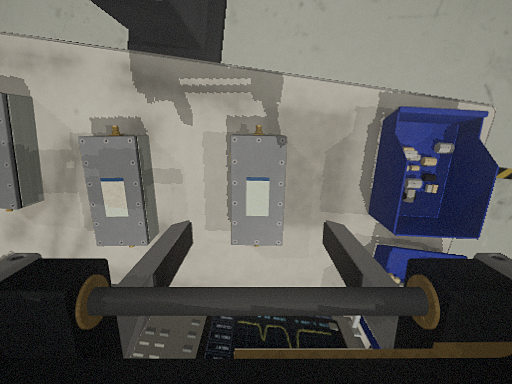

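The wrist picture shows filter_1 whole at (258,190) between the fingers, and the fit gives (0.437, 0.371) with yaw 6.6°. I descend and grip.

>>> move_arm(deltas=[0,0,0.022,0.19,0,4,-1,0,0,0.022,0.19,0,8,-1,0,0,0.022,0.19,0,11.5,-1,0,0,0.022,0.19,0,14,-1,0,0,0.022,0.19,0,15.0,-1,0,0,0.022,0.19,0,15.0,-1,0,0,0.022,0.19,0,15.0,1,0,0,0.022,0.19,0,15.0,1])

```text
time: 1.7
tool_pos: [0.4385, 0.3728, 0.0133]
ee_rot: [3.138, 0.004, -3.024]
wrist_force: [0.3, -0.3, 0.1]
width: 0.0813
finger_force: 0.0
```

>>> move_arm(deltas=[0,0,0,0,0,0,1,0,0,0,0,0,0,1,0,0,0,0,0,0,1,0,0,0,0,0,0,1,0,0,0,0,0,0,1])

```text
time: 2.2
tool_pos: [0.4381, 0.3709, 0.012]
ee_rot: [3.141, 0.002, -3.024]
wrist_force: [0.5, -2.6, 5.7]
width: 0.0618
finger_force: 30.0
```

>>> move_arm(deltas=[0,0,0,0,0,-3,1,0,0,0,0,0,-7.5,1,0,0,0,0,0,-12,1,0,0,0,0,0,-16.5,1,0,0,0,0,0,-21,1,0,0,0,0,0,-25.5,1,0,0,0,0,0,-29,1,0,0,0,0,0,-29,1])

```text
time: 3.0
tool_pos: [0.4386, 0.3723, 0.3057]
ee_rot: [3.134, 0.009, -3.024]
wrist_force: [0.4, 0.5, -6.4]
width: 0.0619
finger_force: 30.0
```

>>> move_arm(deltas=[0,0,0,3.5,0,0,1,0,0,0,7,0,0,1,0,0,0,7,0,0,1,0,0,0,7,0,0,1,0,0,0,7,0,0,1,0,0,0,7,0,0,1])

```text
time: 3.6
tool_pos: [0.3682, 0.3626, 0.2992]
ee_rot: [3.141, -0.002, -3.025]
wrist_force: [0.1, -0.2, -6.3]
width: 0.0617
finger_force: 30.0
```

```bash
cat > m.py <<'E'
from h import *
o=robot.get_obs();Rm=R.from_euler('xyz',o['ee_rot'])
print('t',o['time'],'My',(-(Rm.inv().apply(o['wrist_torque'])[1]*-1)).round(4),'filter-axes',(R.from_euler('z',o['ee_rot'][2]+np.pi).inv().apply(o['wrist_torque'])).round(4),o['wrist_force'].round(2),o['tool_pos'].round(4),o['ee_rot'].round(4),o['width'],o['qvel'].round(3))
E
python3 m.py
```

```text
t 3.6 My 0.0283 filter-axes [ 0.0306  0.0283 -0.0148] [ 0.05 -0.21 -6.3 ] [0.3682 0.3626 0.2992] [ 3.1409e+00 -1.5000e-03 -3.0250e+00] 0.061681307912820865 [-0.003 -0.004 -0.015 -0.001  0.008  0.001]
```

>>> move_arm(deltas=[0,0,0,-3.5,0,0,1,0,0,0,-7,0,0,1,0,0,0,-7,0,0,1,0,0,0,-7,0,0,1,0,0,0,-7,0,0,1,0,0,0,-7,0,0,1])

```text
time: 4.2
tool_pos: [0.4368, 0.371, 0.3013]
ee_rot: [3.139, 0.001, -3.024]
wrist_force: [0.3, -0.3, -5.9]
width: 0.0619
finger_force: 30.0
```

```bash
python3 m.py
```

```text
t 4.2 My 0.0397 filter-axes [ 0.058   0.0397 -0.0157] [ 0.25 -0.3  -5.94] [0.4368 0.371  0.3013] [ 3.1392e+00  9.0000e-04 -3.0239e+00] 0.06186344585114866 [ 0.004 -0.008  0.    -0.003 -0.001  0.   ]
```

>>> move_arm(deltas=[0,0,0,3.5,0,0,1,0,0,0,7,0,0,1,0,0,0,7,0,0,1,0,0,0,7,0,0,1,0,0,0,7,0,0,1,0,0,0,7,0,0,1])

```text
time: 4.8
tool_pos: [0.3683, 0.3628, 0.3009]
ee_rot: [3.14, 0.001, -3.025]
wrist_force: [0.5, -0.2, -5.7]
width: 0.0618
finger_force: 30.0
```

```bash
python3 m.py; python3 go.py .40 .10 .30 187; python3 go.py .4672 -.4227 .30 187; python3 -c "
import numpy as np
from b import fit
P=np.load('scene0.npy')
for a,b in((.04,.05),(.038,.046),(.042,.05)): fit(P,(.467,-.4227),a,b,'p')"
```

```text
t 4.8 My -0.0318 filter-axes [ 0.004  -0.0318 -0.0124] [ 0.46 -0.23 -5.68] [0.3683 0.3628 0.3009] [ 3.1396e+00  9.0000e-04 -3.0249e+00] 0.061761821277492406 [-0.003  0.009  0.     0.001  0.001  0.001]
[ 0.002  0.001 -0.005] [ -0.09 -26.47   0.04] 6
[ 0.002  0.001 -0.005] [-6.800e-01 -7.916e+01 -7.000e-02] 16
p [ 467.9 -422.4] [132.   64.3] 7.2 z 0.0443 827
p [ 467.5 -422.4] [132.5  63.9] 6.9 z 0.0439 700
p [ 467.5 -422.5] [131.2  64.3] 7.2 z 0.0445 772
```

```bash
cat > ma.py <<'E'
from h import *
v=[]
for i in range(6):
    o=robot.get_obs();v.append(R.from_euler('z',o['ee_rot'][2]+np.pi).inv().apply(o['wrist_torque'])[1]); i<5 and robot.snapshot('side')
print(o['time'],'mean',np.mean(v).round(4),np.round(v,3),o['tool_pos'].round(4))
E
python3 ma.py
```

```text
5.05 mean -0.0092 [-0.032 -0.018 -0.029 -0.03   0.019  0.035] [0.3681 0.3627 0.3006]
```

>>> move_arm(deltas=[0,0,0,-3.5,0,0,1,0,0,0,-7,0,0,1,0,0,0,-7,0,0,1,0,0,0,-7,0,0,1,0,0,0,-7,0,0,1])

```text
time: 5.55
tool_pos: [0.4369, 0.371, 0.3009]
ee_rot: [3.14, -0.0, -3.024]
wrist_force: [-0.2, 0.4, -6.2]
width: 0.0619
finger_force: 30.0
```

```bash
python3 ma.py
```

```text
5.8 mean 0.0089 [ 0.013 -0.023  0.014  0.014 -0.     0.035] [0.4367 0.371  0.3015]
```

>>> move_arm(deltas=[0,0,0,3.5,0,0,1,0,0,0,7,0,0,1,0,0,0,7,0,0,1,0,0,0,7,0,0,1,0,0,0,7,0,0,1])

```text
time: 6.3
tool_pos: [0.3681, 0.3628, 0.3012]
ee_rot: [3.139, 0.002, -3.024]
wrist_force: [-0.4, -0.5, -6.6]
width: 0.0615
finger_force: 30.0
```

```bash
python3 ma.py
```

```text
6.55 mean -0.0058 [-0.042 -0.018  0.003  0.012 -0.008  0.018] [0.3683 0.3627 0.3005]
```

Filter_1's moment shifts by only about 0.015 N m, so it is sound. I carry it towards the mat and stop short to look at the passed filter from close by.

>>> move_arm(deltas=[0,0,0,0,-2.5,0,1,0,0,0,0,-7,0,1,0,0,0,-0.1,-11.5,0,1,0,0,0,-0.1,-16,0,1,0,0,0,-0.2,-20.5,0,1,0,0,0,-0.2,-25,0,1,0,0,0,-0.3,-29.5,0,1,0,0,0,-0.3,-34,0,1])

```text
time: 7.35
tool_pos: [0.4107, 0.0235, 0.3004]
ee_rot: [3.14, 0.002, -3.025]
wrist_force: [0.6, 1.4, -6.5]
width: 0.0621
finger_force: 30.0
```

>>> move_arm(deltas=[0,0,0,0,-4.5,0,1,0,0,0,-0.1,-9,0,1,0,0,0,-0.1,-13.5,0,1,0,0,0,-0.1,-18,0,1,0,0,0,-0.2,-22.5,0,1,0,0,0,-0.3,-26,0,1,0,0,0,-0.3,-28,0,1,0,0,0,-0.3,-28,0,1])

```text
time: 8.15
tool_pos: [0.4461, -0.2548, 0.2985]
ee_rot: [3.139, -0.001, -3.028]
wrist_force: [-0.8, 0.2, -7.1]
width: 0.0617
finger_force: 30.0
```

```bash
python3 look.py .4675 -.4225 .038 .052 w2.png; python3 look.py .4675 -.4225 .038 .052 w3.png; python3 go.py .4675 -.4225 .2 187
```

```text
wrist [ 464.  -422.6] [130.3  63.2] 7.4 z 0.0432 3002
8.2 [ 0.4462 -0.253   0.299 ] [ 3.138 -0.    -3.026] [-0.63  0.01  1.27  0.    1.87 -2.31]
wrist [ 463.8 -422.8] [128.8  63.2] 7.3 z 0.0433 2986
8.25 [ 0.4462 -0.2519  0.2993] [ 3.138  0.    -3.025] [-0.63  0.01  1.27  0.    1.87 -2.31]
[ 0.004  0.    -0.005] [ -0.12 -17.23   9.87] 4
```

View pics/w3.png

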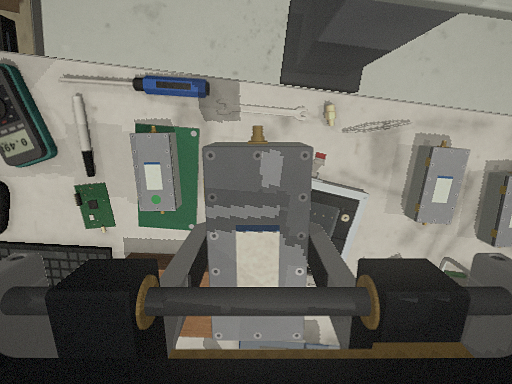

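The wrist picture shows the passed filter at (154,172) with its green dot at (156,200), and filter_1 held straight at (258,240). The passed filter's centre is at about (0.465, -0.4225), yaw 7.2°.

>>> move_arm(deltas=[0,0,-0.008,0,-4,0,1,0,0,-0.008,0,-8.5,0,1,0,0,-0.008,0,-13,0,1,0,0,-0.008,0,-17.1,0,1,0,0,-0.008,0,-17.1,4.5,1,0,0,-0.008,0,-17.1,9,1,0,0,-0.008,0,-17.1,13.5,1,0,0,-0.008,0,-17.1,17,1])

```text
time: 9.05
tool_pos: [0.4662, -0.419, 0.1262]
ee_rot: [3.136, -0.001, -3.014]
wrist_force: [-1.0, 0.3, -7.2]
width: 0.0614
finger_force: 30.0
```

>>> move_arm(deltas=[0,0,0,0,0,2.5,1,0,0,0,0,0,4.5,1,0,0,0,0,0,5.5,1,0,0,0,0,0,5.5,1,0,0,0,0,0,5.5,1])

```text
time: 9.55
tool_pos: [0.4672, -0.4216, 0.0758]
ee_rot: [3.141, 0.002, -3.015]
wrist_force: [-0.1, -0.2, -6.2]
width: 0.0615
finger_force: 30.0
```

```bash
cat > st.py <<'E'
from h import *; from go import delta; import sys
v=[];p=[];e=[]
for i in range(4):
    o=robot.get_obs();v.append(o['wrist_force']);p.append(o['tool_pos']);e.append(np.unwrap([3,o['ee_rot'][2]%(2*np.pi)])[1]); i<3 and robot.snapshot('side')
print(o['time'],'F',np.mean(v,0).round(2),'p',np.mean(p,0).round(4),'yaw',np.degrees(np.mean(e)).round(2),o['joint_positions'].round(3))
if len(sys.argv)>4: print(*delta(*map(float,sys.argv[1:5])))
E
python3 st.py .466 -.4225 .056 187.2
```

```text
9.7 F [ 0.38  0.34 -6.27] p [ 0.4674 -0.4221  0.0764] yaw 187.21 [-8.260e-01  3.170e-01  1.358e+00  2.000e-03  1.464e+00 -2.522e+00]
[-0.001  0.003 -0.   ] [0.13 0.01 2.05] 1
```

>>> move_arm(deltas=[0,0,0,0.1,0,0.8,1,0,0,0,0.1,0,1.5,1,0,0,0,0.1,0,1.8,1,0,0,0,0.1,0,1.95,1,0,0,0,0.1,0,1.95,1])

```text
time: 10.2
tool_pos: [0.465, -0.4216, 0.056]
ee_rot: [3.139, 0.0, -3.016]
wrist_force: [-3.9, 3.3, 1.7]
width: 0.0616
finger_force: 30.0
```

```bash
python3 st.py .466 -.4225 .056 187.2
```

```text
10.35 F [-4.21  3.01  2.69] p [ 0.4649 -0.4216  0.056 ] yaw 187.17 [-8.280e-01  3.290e-01  1.384e+00  1.000e-03  1.430e+00 -2.524e+00]
[ 0.002  0.    -0.001] [-0.09 -0.1  -0.  ] 1
```

It's in contact, so I release and rise.

>>> move_arm(deltas=[0,0,0,0,0,0,-1,0,0,0,0,0,0,-1,0,0,0,0,0,0,-1,0,0,0,0,0,0,-1,0,0,0,0,0,0,-1,0,0,0,0,0,-2,-1,0,0,0,0,0,-6,-1,0,0,0,0,0,-10.5,-1])

```text
time: 11.15
tool_pos: [0.4645, -0.4211, 0.1588]
ee_rot: [3.136, -0.002, -3.016]
wrist_force: [0.5, -0.7, 0.3]
width: 0.0942
finger_force: 0.0
```

>>> move_arm(deltas=[0,0,0,0,0,-4.5,-1,0,0,0,0,0,-9,-1,0,0,0,0,0,-14,-1,0,0,0,0,0,-14,-1,0,0,0,0,0,-14,-1])

```text
time: 11.65
tool_pos: [0.4658, -0.4228, 0.3019]
ee_rot: [-3.14, 0.003, -3.016]
wrist_force: [0.4, -0.6, -0.5]
width: 0.0939
finger_force: 0.0
```

```bash
python3 look.py .4655 -.4225 .08 .09 w4.png; python3 go.py .4625 .208 .30 189
```

```text
wrist [ 463.6 -421.5] [128.5  62. ] 7.2 z 0.0853 3491
11.7 [ 0.4652 -0.4223  0.2992] [ 3.139  0.    -3.016] [-0.83  0.27  0.97  0.    1.9  -2.52]
[ 0.002  0.    -0.032] [-7.6  62.57  0.07] 13
```

View pics/w4.png

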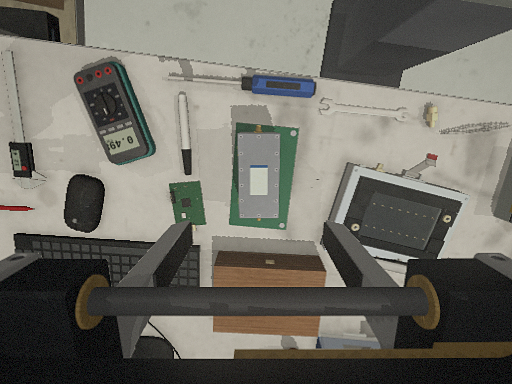

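Filter_1 sits squarely on the passed filter at (260,177), within about 1 mm and 0°. On to filter_2.

>>> move_arm(deltas=[0,0,0,-0.4,3,0,-1,0,0,0,-0.9,7.8,0,-1,0,0,0,-1.5,12.6,0,-1,0,0,0,-2.1,17.4,0,-1,0,0,0,-2.7,22.2,0,-1,0,0,0,-3.3,27,0,-1,0,0,0,-3.9,31.8,0,-1,0,0,0,-4.5,36.6,0,-1])

```text
time: 12.5
tool_pos: [0.4629, -0.0514, 0.2974]
ee_rot: [3.138, -0.004, -3.017]
wrist_force: [-0.5, 0.5, -0.3]
width: 0.0938
finger_force: 0.0
```

>>> move_arm(deltas=[0,0,-0.01,-0.6,4.8,0,-1,0,0,-0.02,-1.2,9.6,0,-1,0,0,-0.03,-1.8,14.4,0,-1,0,0,-0.032,-2.4,19.2,0,-1,0,0,-0.032,-3.1,24,2,-1,0,0,-0.032,-3.1,26,6,-1,0,0,-0.032,-3.1,26,10,-1,0,0,-0.032,-3.1,26,14,-1])

```text
time: 13.3
tool_pos: [0.4604, 0.2092, 0.1564]
ee_rot: [3.141, -0.005, -2.982]
wrist_force: [-0.4, -0.4, 0.7]
width: 0.094
finger_force: 0.0
```

>>> move_arm(deltas=[0,0,0,0,0,0,-1,0,0,0,0,0,0,-1])

```text
time: 13.5
tool_pos: [0.4613, 0.2082, 0.1593]
ee_rot: [3.14, -0.004, -2.985]
wrist_force: [-0.1, 0.4, 0.4]
width: 0.0942
finger_force: 0.0
```

```bash
python3 look.py .4625 .208 .036 .05 w5.png; python3 go.py .4625 .208 .012 189
```

```text
wrist [460.3 207.2] [130.2  62.3] 8.4 z 0.0414 5948
13.55 [0.4629 0.2086 0.1618] [ 3.140e+00  1.000e-03 -2.985e+00] [ 0.31  0.    1.54  0.    1.59 -1.42]
[ 0.002  0.001 -0.   ] [ 0.06 -0.08 14.98] 3
```

>>> move_arm(deltas=[0,0,0.01,0.1,0,4,-1,0,0,0.01,0.1,0,8,-1,0,0,0.01,0.1,0,11.5,-1,0,0,0.01,0.1,0,14,-1,0,0,0.01,0.1,0,14.8,-1,0,0,0.01,0.1,0,14.8,-1,0,0,0.01,0.1,0,14.8,1,0,0,0.01,0.1,0,14.8,1])

```text
time: 14.35
tool_pos: [0.4637, 0.2094, 0.0157]
ee_rot: [3.139, 0.006, -2.995]
wrist_force: [-0.1, -0.0, -0.4]
width: 0.0809
finger_force: 0.0
```

>>> move_arm(deltas=[0,0,0,0,0,0,1,0,0,0,0,0,0,1,0,0,0,0,0,0,1,0,0,0,0,0,0,1,0,0,0,0,0,0,1])

```text
time: 14.85
tool_pos: [0.4624, 0.208, 0.014]
ee_rot: [3.141, 0.002, -2.994]
wrist_force: [-0.6, -4.1, 5.6]
width: 0.0618
finger_force: 30.0
```

```bash
python3 st.py
```

```text
15.0 F [-0.03 -3.97  5.87] p [0.4624 0.208  0.014 ] yaw 188.44 [ 0.311  0.112  1.737 -0.     1.29  -1.407]
```

>>> move_arm(deltas=[0,0,0,0,0,-3,1,0,0,0,0,0,-7.5,1,0,0,0,0,0,-12,1,0,0,0,0,0,-16.5,1,0,0,0,0,0,-21,1,0,0,0,0,0,-25.5,1,0,0,0,0,0,-29,1,0,0,0,0,0,-29,1])

```text
time: 15.8
tool_pos: [0.4629, 0.2094, 0.3073]
ee_rot: [3.137, 0.009, -2.993]
wrist_force: [-0.4, 0.4, -5.3]
width: 0.062
finger_force: 30.0
```

>>> move_arm(deltas=[0,0,0,3.5,0,0,1,0,0,0,7,0,0,1,0,0,0,7,0,0,1,0,0,0,7,0,0,1,0,0,0,7,0,0,1])

```text
time: 16.3
tool_pos: [0.3922, 0.198, 0.3006]
ee_rot: [3.14, -0.003, -2.994]
wrist_force: [0.4, -0.3, -5.6]
width: 0.0617
finger_force: 30.0
```

```bash
python3 ma.py
```

```text
16.55 mean -0.0243 [-0.045 -0.031 -0.064  0.005  0.033 -0.044] [0.3927 0.198  0.3025]
```

>>> move_arm(deltas=[0,0,0,-3.5,0,0,1,0,0,0,-7,0,0,1,0,0,0,-7,0,0,1,0,0,0,-7,0,0,1,0,0,0,-7,0,0,1])

```text
time: 17.05
tool_pos: [0.4611, 0.2082, 0.3032]
ee_rot: [3.14, 0.0, -2.994]
wrist_force: [1.1, 1.1, -5.1]
width: 0.0614
finger_force: 30.0
```

```bash
python3 ma.py
```

```text
17.3 mean -0.0303 [ 0.04  -0.079 -0.063 -0.032 -0.05   0.001] [0.461  0.2082 0.3037]
```

>>> move_arm(deltas=[0,0,0,3.5,0,0,1,0,0,0,7,0,0,1,0,0,0,7,0,0,1,0,0,0,7,0,0,1,0,0,0,7,0,0,1])

```text
time: 17.8
tool_pos: [0.3927, 0.198, 0.3034]
ee_rot: [3.14, 0.002, -2.994]
wrist_force: [0.4, 0.2, -5.4]
width: 0.0617
finger_force: 30.0
```

```bash
python3 ma.py
```

```text
18.05 mean -0.004 [-0.004  0.016  0.003  0.023 -0.031 -0.031] [0.3927 0.1979 0.3027]
```

Filter_2 is sound too, with no consistent shift. I carry it to the stack.

```bash
python3 go.py .4656 -.422 .3027 187.2
```

```text
[ 0.002 -0.     0.021] [  1.87 -62.39  -0.11] 13
```

>>> move_arm(deltas=[0,0,0,0.1,-2.5,0,1,0,0,0,0.2,-7,0,1,0,0,0,0.3,-11.5,0,1,0,0,0,0.5,-16,0,1,0,0,0,0.6,-20.5,0,1,0,0,0,0.7,-25,0,1,0,0,0,0.9,-29.5,0,1,0,0,0,1.0,-34,0,1])

```text
time: 18.85
tool_pos: [0.4323, -0.142, 0.3023]
ee_rot: [3.14, 0.001, -2.995]
wrist_force: [0.8, 0.7, -5.6]
width: 0.0616
finger_force: 30.0
```

>>> move_arm(deltas=[0,0,0.01,0.1,-4.5,0,1,0,0,0.02,0.2,-9,0,1,0,0,0.021,0.4,-13.5,0,1,0,0,0.021,0.5,-18,0,1,0,0,0.021,0.7,-22.5,0,1,0,0,0.021,0.8,-26.5,0,1,0,0,0.021,0.87,-28.4,0,1,0,0,0.021,0.87,-28.4,0,1])

```text
time: 19.65
tool_pos: [0.4648, -0.4256, 0.2988]
ee_rot: [3.137, -0.002, -3.019]
wrist_force: [0.5, -0.2, -5.8]
width: 0.0616
finger_force: 30.0
```

>>> move_arm(deltas=[0,0,0,0,0,4,1,0,0,0,0,0,8.5,1,0,0,0,0,0,13,1,0,0,0,0,0,16.5,1,0,0,0,0,0,18,1,0,0,0,0,0,18,1,0,0,0,0,0,18,1])

```text
time: 20.35
tool_pos: [0.4663, -0.4223, 0.1239]
ee_rot: [-3.141, 0.002, -3.015]
wrist_force: [0.8, -0.5, -5.0]
width: 0.0615
finger_force: 30.0
```

```bash
python3 st.py .4656 -.422 .1 187.2
```

```text
20.5 F [ 0.08 -0.47 -5.47] p [ 0.4666 -0.4229  0.125 ] yaw 187.24 [-8.270e-01  2.870e-01  1.297e+00  2.000e-03  1.553e+00 -2.524e+00]
[-0.003  0.004  0.001] [0.11 0.13 2.54] 1
```

>>> move_arm(deltas=[0,0,0,0.1,0.1,1,1,0,0,0,0.1,0.1,1.9,1,0,0,0,0.1,0.1,2.3,1,0,0,0,0.1,0.1,2.5,1,0,0,0,0.1,0.1,2.5,1])

```text
time: 21.0
tool_pos: [0.464, -0.4206, 0.0999]
ee_rot: [3.14, 0.001, -3.015]
wrist_force: [-3.1, 2.7, 5.9]
width: 0.0624
finger_force: 30.0
```

```bash
python3 st.py .4656 -.422 .1 187.2
```

```text
21.15 F [-3.52  3.19  6.38] p [ 0.464  -0.4206  0.0999] yaw 187.23 [-8.280e-01  2.970e-01  1.336e+00  2.000e-03  1.509e+00 -2.525e+00]
[0.001 0.001 0.   ] [-0.14 -0.16 -0.01] 1
```

>>> move_arm(deltas=[0,0,0,0,0,-0.1,1,0,0,0,0,0,-0.1,-1,0,0,0,0,0,-0.1,-1,0,0,0,0,0,-0.1,-1,0,0,0,0,0,-0.1,-1,0,0,0,0,0,-0.1,-1,0,0,0,0,0,-2,-1,0,0,0,0,0,-6,-1])

```text
time: 21.95
tool_pos: [0.4624, -0.419, 0.1524]
ee_rot: [3.132, -0.005, -3.015]
wrist_force: [0.2, -0.0, -0.1]
width: 0.0939
finger_force: 0.0
```

>>> move_arm(deltas=[0,0,0,0,0,-4.5,-1,0,0,0,0,0,-9.5,-1,0,0,0,0,0,-14,-1,0,0,0,0,0,-16,-1,0,0,0,0,0,-16,-1,0,0,0,0,0,-16,-1])

```text
time: 22.55
tool_pos: [0.4642, -0.4213, 0.3159]
ee_rot: [3.139, 0.0, -3.015]
wrist_force: [0.2, 0.6, -0.7]
width: 0.094
finger_force: 0.0
```

```bash
python3 look.py .4655 -.4225 .12 .135 w6.png;python3 -c "
from h import *; from b import fit
s=snap('scene');P=cloud(s);save(s,'s6.png');fit(P,(.4655,-.422),.12,.135,'scene')"; python3 go.py .436 .061 .30 182
```

```text
wrist [ 462.3 -420.8] [128.9  62.3] 7.2 z 0.1273 4017
22.6 [ 0.4639 -0.421   0.3143] [ 3.137e+00 -1.000e-03 -3.015e+00] [-0.83  0.28  0.94  0.    1.93 -2.52]
scene [ 465.3 -420.5] [134.3  65. ] 6.5 z 0.1284 908
[ 0.006 -0.003  0.091] [-3.32 48.14  1.65] 10
```

View pics/w6.png

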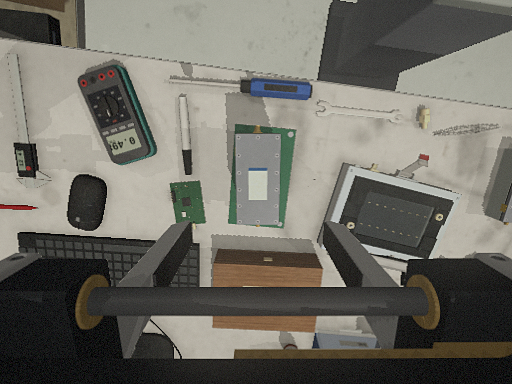

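The stack of three stands square at (260,180), within about 2 mm. Now for filter_3.

>>> move_arm(deltas=[0,0,0.01,-0.2,3,0,-1,0,0,0.02,-0.6,7.8,0,-1,0,0,0.03,-0.9,12.6,0,-1,0,0,0.04,-1.2,17.4,0,-1,0,0,0.05,-1.5,22.2,0,-1,0,0,0.06,-1.9,27,0,-1,0,0,0.075,-2.2,31.8,0,-1,0,0,0.091,-2.5,36.6,0,-1])

```text
time: 23.45
tool_pos: [0.4416, -0.053, 0.315]
ee_rot: [3.138, -0.004, -3.107]
wrist_force: [1.2, 0.1, 0.2]
width: 0.0942
finger_force: 0.0
```

```bash
python3 go.py .436 .061 .16 182
```

```text
[ 0.003 -0.004 -0.001] [ 0.12 11.37 15.54] 4
```

>>> move_arm(deltas=[0,0,0,0,4.5,0,-1,0,0,0,0,9,0,-1,0,0,0,0,11.3,2,-1,0,0,0,0,11.3,6.5,-1,0,0,0,0,11.3,11,-1,0,0,0,0,11.3,15.4,-1,0,0,0,0,11.3,15.4,-1,0,0,0,0,11.3,15.4,-1])

```text
time: 24.25
tool_pos: [0.4378, 0.0582, 0.1625]
ee_rot: [3.139, -0.004, -3.106]
wrist_force: [0.7, 0.5, 0.7]
width: 0.0941
finger_force: 0.0
```

```bash
python3 look.py .436 .061 .036 .05 w7.png; python3 st.py .436 .061 .012 182
```

```text
wrist [431.9  60.5] [130.1  62.1] 2.7 z 0.0414 5862
24.3 [0.4398 0.0581 0.1652] [ 3.140e+00  2.000e-03 -3.107e+00] [ 0.   -0.14  1.68  0.    1.61 -1.6 ]
24.45 F [ 0.08 -0.27  0.37] p [0.4408 0.0581 0.1666] yaw 182.0 [ 0.002 -0.145  1.672  0.002  1.607 -1.604]
[0.002 0.007 0.   ] [ 0.62  0.28 15.53] 4
```

>>> move_arm(deltas=[0,0,-0.012,0.7,0.2,4,-1,0,0,-0.012,0.7,0.2,8,-1,0,0,-0.012,0.7,0.2,11.5,-1,0,0,-0.012,0.7,0.2,14,-1,0,0,-0.012,0.7,0.2,15.2,-1,0,0,-0.012,0.7,0.2,15.2,-1,0,0,-0.012,0.7,0.2,15.2,-1])

```text
time: 25.15
tool_pos: [0.4338, 0.0603, 0.0138]
ee_rot: [3.14, 0.004, -3.095]
wrist_force: [0.3, 0.4, 1.1]
width: 0.0939
finger_force: 0.0
```

```bash
python3 st.py .433 .0603 .012 182.7
```

```text
25.3 F [0.23 0.41 0.03] p [0.4339 0.0603 0.0139] yaw 182.7 [ 0.007 -0.042  1.897  0.002  1.282 -1.612]
[0.002 0.004 0.   ] [0.07 0.01 0.18] 1
```

>>> move_arm(deltas=[0,0,0,0,0,0,1,0,0,0,0,0,0,1,0,0,0,0,0,0,1,0,0,0,0,0,0,1,0,0,0,0,0,0,1,0,0,0,0,0,0,1,0,0,0,0,0,0,1])

```text
time: 26.0
tool_pos: [0.4319, 0.0604, 0.0118]
ee_rot: [3.139, 0.0, -3.094]
wrist_force: [0.1, 1.6, 1.1]
width: 0.062
finger_force: 30.0
```

>>> move_arm(deltas=[0,0,0,0,0,-3,1,0,0,0,0,0,-7.5,1,0,0,0,0,0,-12,1,0,0,0,0,0,-16.5,1,0,0,0,0,0,-21,1,0,0,0,0,0,-25.5,1,0,0,0,0,0,-28,1,0,0,0,0,0,-28,1])

```text
time: 26.8
tool_pos: [0.4332, 0.0596, 0.2948]
ee_rot: [3.14, 0.007, -3.094]
wrist_force: [-0.2, 1.0, -5.6]
width: 0.0616
finger_force: 30.0
```

>>> move_arm(deltas=[0,0,0,3.5,0,0,1,0,0,0,7,0,0,1,0,0,0,7,0,0,1,0,0,0,7,0,0,1,0,0,0,7,0,0,1])

```text
time: 27.3
tool_pos: [0.3619, 0.0564, 0.2897]
ee_rot: [3.139, -0.003, -3.095]
wrist_force: [-0.5, -0.0, -5.4]
width: 0.0618
finger_force: 30.0
```

```bash
python3 ma.py
```

```text
27.55 mean -0.0058 [-0.028  0.031  0.01  -0.014 -0.056  0.022] [0.3623 0.0564 0.2913]
```

>>> move_arm(deltas=[0,0,0,-3.5,0,0,1,0,0,0,-7,0,0,1,0,0,0,-7,0,0,1,0,0,0,-7,0,0,1,0,0,0,-7,0,0,1])

```text
time: 28.05
tool_pos: [0.4314, 0.0597, 0.2918]
ee_rot: [3.14, -0.0, -3.094]
wrist_force: [0.1, -0.3, -6.1]
width: 0.0621
finger_force: 30.0
```

```bash
python3 ma.py
```

```text
28.3 mean 0.0261 [0.036 0.003 0.049 0.006 0.025 0.038] [0.4314 0.0597 0.2923]
```

>>> move_arm(deltas=[0,0,0,3.5,0,0,1,0,0,0,7,0,0,1,0,0,0,7,0,0,1,0,0,0,7,0,0,1,0,0,0,7,0,0,1])

```text
time: 28.8
tool_pos: [0.3624, 0.0564, 0.292]
ee_rot: [3.14, 0.002, -3.094]
wrist_force: [0.3, -0.1, -5.7]
width: 0.0617
finger_force: 30.0
```

```bash
python3 ma.py
```

```text
29.05 mean 0.0112 [ 0.001  0.011  0.006  0.009  0.041 -0.001] [0.3624 0.0564 0.2915]
```

The shift is weak here, and my 0.35 m/s strokes may have been too slow to run the slug across. I'll repeat with full-speed strokes.

>>> move_arm(deltas=[0,0,0,-5,0,0,1,0,0,0,-10,0,0,1,0,0,0,-10,0,0,1,0,0,0,-10,0,0,1,0,0,0,-10,0,0,1,0,0,0,-10,0,0,1])

```text
time: 29.65
tool_pos: [0.4611, 0.0612, 0.2928]
ee_rot: [3.14, 0.002, -3.094]
wrist_force: [-0.1, -0.2, -5.5]
width: 0.0622
finger_force: 30.0
```

```bash
python3 ma.py
```

```text
29.9 mean 0.0775 [0.056 0.075 0.097 0.069 0.096 0.072] [0.4613 0.0611 0.2926]
```

>>> move_arm(deltas=[0,0,0,5,0,0,1,0,0,0,10,0,0,1,0,0,0,10,0,0,1,0,0,0,10,0,0,1,0,0,0,10,0,0,1,0,0,0,10,0,0,1])

```text
time: 30.5
tool_pos: [0.3628, 0.0564, 0.2918]
ee_rot: [3.14, 0.001, -3.094]
wrist_force: [-0.6, 0.3, -4.8]
width: 0.0619
finger_force: 30.0
```

```bash
python3 ma.py
```

```text
30.75 mean -0.0345 [-0.019 -0.043 -0.017 -0.038 -0.064 -0.026] [0.3624 0.0564 0.2915]
```

>>> move_arm(deltas=[0,0.13,0,0,0,0,1,0,0.26,0,0,0,0,1,0,0.26,0,0,0,0,1,0,0.26,0,0,0,0,1,0,0.26,0,0,0,0,1,0,0.13,0,0,0,0,1,0,0,0,0,0,0,1,0,0,0,0,0,0,1])

```text
time: 31.55
tool_pos: [0.3587, 0.0565, 0.2947]
ee_rot: [3.14, 0.008, -3.094]
wrist_force: [-0.4, -0.2, -5.9]
width: 0.0618
finger_force: 30.0
```

>>> move_arm(deltas=[0,0,0,0,0,0,1,0,0,0,0,0,0,1])

```text
time: 31.75
tool_pos: [0.3618, 0.0564, 0.292]
ee_rot: [3.14, 0.0, -3.095]
wrist_force: [0.3, -0.7, -5.4]
width: 0.062
finger_force: 30.0
```

```bash
python3 ma.py
```

```text
32.0 mean 0.0287 [0.018 0.003 0.075 0.024 0.024 0.028] [0.3624 0.0564 0.2912]
```

>>> move_arm(deltas=[0,-0.13,0,0,0,0,1,0,-0.26,0,0,0,0,1,0,-0.26,0,0,0,0,1,0,-0.26,0,0,0,0,1,0,-0.26,0,0,0,0,1,0,-0.13,0,0,0,0,1,0,0,0,0,0,0,1,0,0,0,0,0,0,1])

```text
time: 32.8
tool_pos: [0.3658, 0.0563, 0.2891]
ee_rot: [3.139, -0.007, -3.095]
wrist_force: [1.0, 0.8, -6.7]
width: 0.0617
finger_force: 30.0
```

>>> move_arm(deltas=[0,0,0,0,0,0,1,0,0,0,0,0,0,1])

```text
time: 33.0
tool_pos: [0.362, 0.0565, 0.2921]
ee_rot: [3.14, 0.002, -3.094]
wrist_force: [-1.2, -0.1, -6.4]
width: 0.062
finger_force: 30.0
```

```bash
python3 ma.py
```

```text
33.25 mean -0.0244 [-0.002 -0.058 -0.008 -0.015 -0.023 -0.041] [0.3614 0.0564 0.2926]
```

Filter_3 rattles: 0.11 N m between the two directions. I'll shake it briskly several more times each way.

>>> move_arm(deltas=[0,0,0,-5,0,0,1,0,0,0,-10,0,0,1,0,0,0,-10,0,0,1,0,0,0,-10,0,0,1,0,0,0,-10,0,0,1,0,0,0,-10,0,0,1])

```text
time: 33.85
tool_pos: [0.4608, 0.0612, 0.2931]
ee_rot: [3.14, 0.003, -3.094]
wrist_force: [0.5, 0.3, -5.4]
width: 0.0616
finger_force: 30.0
```

>>> move_arm(deltas=[0,0,0,5,0,0,1,0,0,0,10,0,0,1,0,0,0,10,0,0,1,0,0,0,10,0,0,1,0,0,0,10,0,0,1,0,0,0,10,0,0,1])

```text
time: 34.45
tool_pos: [0.3626, 0.0564, 0.2921]
ee_rot: [3.14, 0.002, -3.094]
wrist_force: [1.3, -0.2, -5.6]
width: 0.0618
finger_force: 30.0
```

>>> move_arm(deltas=[0,0,0,-5,0,0,1,0,0,0,-10,0,0,1,0,0,0,-10,0,0,1,0,0,0,-10,0,0,1,0,0,0,-10,0,0,1,0,0,0,-10,0,0,1])

```text
time: 35.05
tool_pos: [0.4613, 0.0611, 0.2927]
ee_rot: [3.14, 0.002, -3.094]
wrist_force: [0.4, -0.3, -5.7]
width: 0.0616
finger_force: 30.0
```

>>> move_arm(deltas=[0,0,0,5,0,0,1,0,0,0,10,0,0,1,0,0,0,10,0,0,1,0,0,0,10,0,0,1,0,0,0,10,0,0,1,0,0,0,10,0,0,1])

```text
time: 35.65
tool_pos: [0.3626, 0.0564, 0.2921]
ee_rot: [3.14, 0.002, -3.094]
wrist_force: [0.9, 0.5, -6.4]
width: 0.0617
finger_force: 30.0
```

>>> move_arm(deltas=[0,0,0,-5,0,0,1,0,0,0,-10,0,0,1,0,0,0,-10,0,0,1,0,0,0,-10,0,0,1,0,0,0,-10,0,0,1,0,0,0,-10,0,0,1])

```text
time: 36.25
tool_pos: [0.4613, 0.0612, 0.2927]
ee_rot: [3.14, 0.002, -3.094]
wrist_force: [0.7, -0.7, -6.4]
width: 0.0617
finger_force: 30.0
```

```bash
python3 ma.py
```

```text
36.5 mean 0.0814 [0.011 0.078 0.095 0.067 0.132 0.106] [0.4613 0.0611 0.2926]
```

>>> move_arm(deltas=[0,0,0,5,0,0,1,0,0,0,10,0,0,1,0,0,0,10,0,0,1,0,0,0,10,0,0,1,0,0,0,10,0,0,1,0,0,0,10,0,0,1])

```text
time: 37.1
tool_pos: [0.3627, 0.0564, 0.2918]
ee_rot: [3.14, 0.001, -3.094]
wrist_force: [1.0, 0.3, -6.1]
width: 0.0617
finger_force: 30.0
```

```bash
python3 ma.py; python3 - <<'E'
import numpy as np
for n in('scene0','side0'):
    P=np.load(n+'.npy'); m=(P[...,2]>.165)&(P[...,2]<.2)&(P[...,0]>.5)&(P[...,0]<1.1)&(P[...,1]>.1)&(P[...,1]<.75)
    q=P[m];print(n,'top',np.percentile(q,[1,50,99],axis=0).round(3).tolist())
    m=(P[...,2]>.05)&(P[...,2]<.15)&(P[...,0]>.5)&(P[...,0]<.72)&(P[...,1]>.1)&(P[...,1]<.75);q=P[m]
    for a in np.arange(.1,.75,.05):
        r=q[(q[:,1]>=a)&(q[:,1]<a+.05),0]
        if len(r)>5: print(a.round(2),len(r),np.percentile(r,[2,50,98]).round(3))
E
```

```text
37.35 mean -0.0461 [-0.048 -0.008 -0.088  0.006 -0.061 -0.078] [0.3624 0.0564 0.2915]
scene0 top [[0.601, 0.103, 0.165], [0.801, 0.258, 0.167], [1.042, 0.605, 0.199]]
0.1 771 [0.558 0.635 0.716]
0.15 126 [0.575 0.595 0.599]
0.2 154 [0.587 0.597 0.6  ]
0.25 133 [0.593 0.597 0.602]
0.3 148 [0.592 0.598 0.603]
0.35 127 [0.594 0.596 0.6  ]
0.4 120 [0.594 0.598 0.602]
0.45 107 [0.595 0.599 0.603]
0.5 138 [0.535 0.575 0.614]
0.55 30 [0.548 0.613 0.625]
0.6 74 [0.537 0.581 0.62 ]
side0 top [[0.602, 0.109, 0.165], [0.796, 0.371, 0.167], [1.045, 0.615, 0.198]]
0.1 152 [0.555 0.591 0.597]
0.15 228 [0.574 0.593 0.597]
0.2 191 [0.584 0.595 0.598]
0.25 188 [0.591 0.597 0.6  ]
0.3 172 [0.591 0.596 0.6  ]
0.35 249 [0.591 0.593 0.598]
0.4 269 [0.593 0.595 0.6  ]
0.45 288 [0.595 0.597 0.605]
0.5 1029 [0.548 0.633 0.716]
0.55 76 [0.617 0.619 0.622]
0.6 191 [0.534 0.593 0.621]
```

The shaking is confirmed at both ends. I move to the hold position before the panel, which is at x ≈ 0.597 with its mid y ≈ 0.33.

>>> move_arm(deltas=[0,0,0.01,-1,2.5,0.5,1,0,0,0.02,-2.5,6.5,2.5,1,0,0,0.03,-4,10.5,5,1,0,0,0.04,-5.5,14.5,7.5,1,0,0,0.047,-7,18.5,10,1,0,0,0.047,-8.5,22.5,12,1,0,0,0.047,-9.5,25,13.5,1,0,0,0.047,-10,26.4,14.5,1])

```text
time: 38.15
tool_pos: [0.4492, 0.3273, 0.1443]
ee_rot: [3.141, -0.003, -3.139]
wrist_force: [-0.4, -1.5, -5.9]
width: 0.0618
finger_force: 30.0
```

>>> move_arm(deltas=[0,0,0,0,0,0,1,0,0,0,0,0,0,1,0,0,0,0,0,0,1,0,0,0,0,0,0,1,0,0,0,0,0,0,1])

```text
time: 38.65
tool_pos: [0.4498, 0.3247, 0.1484]
ee_rot: [3.139, 0.002, 3.141]
wrist_force: [0.1, -0.2, -6.5]
width: 0.0617
finger_force: 30.0
```

```bash
python3 st.py; python3 m.py; python3 -c "
from h import *; from b import fit
s=snap('scene');P=cloud(s);save(s,'s8.png');fit(P,(.4655,-.422),.12,.135,'scene stack')"
```

```text
38.8 F [-0.22 -0.11 -5.91] p [0.4496 0.3248 0.1481] yaw 179.97 [ 0.523  0.114  1.456  0.002  1.57  -1.048]
t 38.8 My -0.0325 filter-axes [ 0.0075 -0.0326  0.0152] [-0.9   0.19 -5.48] [0.4495 0.3249 0.1478] [3.1391e+00 1.1000e-03 3.1412e+00] 0.06179535407163478 [ 0.003  0.005  0.001 -0.001  0.001  0.001]
scene stack [ 465.3 -420.1] [133.2  64.2] 6.8 z 0.1285 916
```

View pics/s8.png

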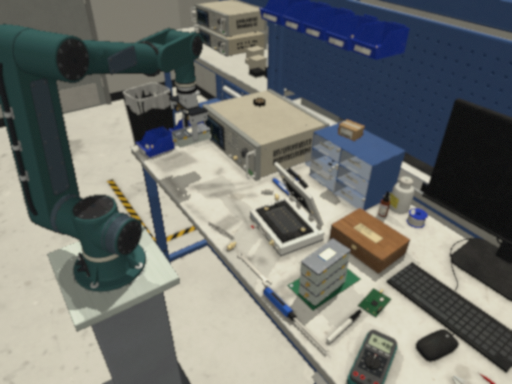

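The scene picture shows the stack of three standing square at (322,272). The rattling filter is held level in front of the analyser panel at about (195,130), and the tools are untouched. I hand the job in.

```bash
python3 -c "
from bench import robot
print(robot.close_job())"
```

```text
the job is handed in; nothing more can be done
None
```

Filter_3 rattles (about 0.11 N m shift under brisk strokes) and is held level, lid up, about 13 cm above the bench in front of the analyser panel; filter_1 and filter_2 are stacked square to about 2 mm on the passed filter, cleared by slower strokes (and by filter_3 being the one that rattles), since only filter_3 got the full-speed ones; job handed in at about 39 s.

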